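# Power up the pantry pick station

### The arm

A 6-joint arm with a two-finger parallel gripper is mounted at the origin on the work surface. World frame = base frame: x ahead of the robot, y to its left, z up, the work surface at z = 0. Lengths are in m, angles in rad, forces in N, time in s.
With the tool pointing down it reaches from about 0.375 to 0.75 m from the base axis. Payload 9 kg.
Tool frame: the origin (TCP) lies midway between the tips of the shut fingers; the grasp point (between the pads) lies 19 mm behind it (robot.hold_point_z is the distance from the TCP to the grasp point, in m); z points along the fingers, x is the direction in which the jaws open and shut, and the axes are right-handed (so a half turn about z gives the same grasp; the last joint's range is limited). The gripper opens to 85 mm and grips with 20 to 120 N. Pads are 22 mm wide; open, the fingers measure 114 mm over their backs; the gripper's body (76 mm by 85 mm) begins 54 mm behind the grasp point. The pads swing forward as they close: fully open they stand 13 mm farther back than shut.
Start: joints at [-1.503, 0.104, 0.097, 1.564, 0, 1.353], TCP at [0.169, -0.576, 0.206] pointing down, gripper open.
Joint ranges: [-2.99, 2.99], [-0.84, 1.86], [-1.1, 1.16], [-1.84, 2.11], [-1.51, 1.56], [-3.14, 3.14]. Speed limits (rad/s): [2.22, 2.22, 2.57, 3.14, 3.14, 3.14].

### API

Orientations are given as [roll, pitch, yaw] about the fixed x, y, z axes, in that order (R = Rz(yaw) Ry(pitch) Rx(roll)).
In Python, from cell import robot gives the robot as it stands. Calls block until the motion is done:
- robot.move_to(position, orientation): joint-space move of the TCP to a pose.
- robot.movel(position, frame=None, v=0.15, until_force=None): straight line of the TCP; frame=None keeps the orientation; v is the mean speed in m/s. With until_force (N) it stops when the force on the tool has changed by that much, and returns True; else False.
- robot.set_joints(angles): joint-space move.
- robot.set_gripper(opening, force=None): finger opening in m; force is the grip in N (None keeps the last); returns when the fingers have stopped.
- robot.hold(seconds).
- robot.inverse_kinematics(position, orientation): joint angles nearest the present ones, or None.
- robot.capture(name): name is "scene" or "top" or "wrist"; returns the picture (480x640x3 uint8, blue, green, red); there is no depth.
- robot.camera_info(name): a dict with "intrinsics" (3x3 intrinsics, pixels), "eye" and "orientation" of the camera in the world. Camera axes: x right, y down, z forward; pixel columns grow to the right and rows downward; lengths in m; the calibration is good to about 2 mm. A picture is of the moment at which its call begins: read the wrist's pose just before it. camera_info takes no time and is no camera call; for the wrist camera it gives the pose at the moment of the call.
A pose or a line that the arm cannot do raises robot.IKError and nothing moves.
- robot.close_job(): hands the job in, once; it reports no verdict.
Readings, each from a call of its own:
- robot.get_time_s(): time.
- robot.get_qpos(): joint angles.
- robot.get_joint_velocities(): joint speeds.
- robot.get_joint_efforts(): joint torques, N m.
- robot.get_ee_pos(): TCP position.
- robot.get_orientation(): TCP orientation.
- robot.get_contact_force(): force on the tool from outside, world axes, zero at the start.
- robot.get_moment(): the same for the moment, N m.
- robot.get_width(): finger opening in m.
Only numpy, scipy, OpenCV 4.12 (cv2) and the standard library are available. Lean on these libraries where they do the work, as an engineer would, in place of code of your own. Each camera call takes 0.05 s, during which the arm holds its last target.

### The job

Get the pick station ready for the shift: pull every battery pack up off the charging rail, past its sprung catch, and plug each one fully home in a bay of its own in the power box; only when all are in, throw the box's switch lever fully over to on. Also lift every hand scanner off its peg and leave it standing upright in the white tray; leave the groceries and the label roll where they stand.

Things in the scene. Friction and masses are not known exactly. Their poses are not given: they have to be found in the camera images.
- rail: Charging rail, fixed. Origin: centre of underside. Aluminium bar along its y, 14 mm thick, 260 long, top 60 mm above the table, on a base 110 by 270 mm. Packs sit at y = -84, 0, +84 mm, each held by two sprung noses in its groove: it comes off straight up with a pull of about 8 to 14 N beyond its weight in the first 10 mm, and is clear of the bar once 32 mm up.
- pack1: Battery pack (all alike; may be absent). Origin: centre of underside, z up. Foot z 0-30 mm: 46 (x) by 40 (y), two round-bottomed legs with an 18 mm groove along y between them. Body z 30-64: 64 by 56. Grip ridge z 64-98: 34 (x) by 46 (y), flat sides. 0.25-0.4 kg. Starts astride the rail, its y along the rail, underside 30 mm above the table.
- pack2: Battery pack (all alike; may be absent). Origin: centre of underside, z up. Foot z 0-30 mm: 46 (x) by 40 (y), two round-bottomed legs with an 18 mm groove along y between them. Body z 30-64: 64 by 56. Grip ridge z 64-98: 34 (x) by 46 (y), flat sides. 0.25-0.4 kg. Starts astride the rail, its y along the rail, underside 30 mm above the table.
- pack3: Battery pack (all alike; may be absent). Origin: centre of underside, z up. Foot z 0-30 mm: 46 (x) by 40 (y), two round-bottomed legs with an 18 mm groove along y between them. Body z 30-64: 64 by 56. Grip ridge z 64-98: 34 (x) by 46 (y), flat sides. 0.25-0.4 kg. Starts astride the rail, its y along the rail, underside 30 mm above the table.
- powerbox: Power box, fixed: grey block 110 mm (x) by 300 mm (y) by 50 mm high; origin: centre of its underside. Three alike bays in its top along y, and a switch lever at its +y end.
- powerbox_hole0 (a point): Bay 0 of the power box: centre of the mouth of its hole, in the box top 50 mm above the table; 49 mm along the box's x by 43 along its y, 34 deep (3 mm wider than a pack's foot). A pack goes in foot down, its x along the box's x, either way round; fully home, its body rests on the box top and its origin is 30 mm below this point.
- powerbox_hole1 (a point): Bay 1 of the power box: centre of the mouth of its hole, in the box top 50 mm above the table; 49 mm along the box's x by 43 along its y, 34 deep (3 mm wider than a pack's foot). A pack goes in foot down, its x along the box's x, either way round; fully home, its body rests on the box top and its origin is 30 mm below this point.
- powerbox_hole2 (a point): Bay 2 of the power box: centre of the mouth of its hole, in the box top 50 mm above the table; 49 mm along the box's x by 43 along its y, 34 deep (3 mm wider than a pack's foot). A pack goes in foot down, its x along the box's x, either way round; fully home, its body rests on the box top and its origin is 30 mm below this point.
- switch (a joint): Toggle lever of the power box: 0 = off (leaning to the box's -x), 1.0 rad = fully over, on (leaning to +x). It turns about an axis along the box's y, 22 mm above the box top, moves easily (under 2 N at the tip) and stays where it is left.
- switch_tip (a point): Centre of the 26 mm ball at the end of the switch lever, 80 mm from its axis; about 142 mm above the table at either end of its swing, 152 mm in the middle.
- rack: Scanner rack, fixed. Origin on the table. Slim steel T: a post and a crossbar along y, 150 long, 198 mm tall, its face at x +30 mm. Two 10 mm pegs at y = -55 and +55, 190 mm above the table, run from it to -x; their tips turn up 8 mm, ending at x -33, 203 mm above the table. To take a scanner off, raise it 8 to 26 mm (best 17), then draw it to the rack's -x by 50 mm or more.
- scanner1: Hand scanner, 198 mm tall. Origin: centre of underside, z up. Foot z 0-22 mm: 56 by 56. Slab above: 24 (x) by 44 (y), with a window through it along x, 24 mm wide, z 122-158; solid head z 158-198, good to grip across y. 0.24-0.38 kg. Hangs by its window's top edge on a peg of the rack, underside 37 mm above the table, its axes along the rack's.
- scanner2: Hand scanner, 198 mm tall. Origin: centre of underside, z up. Foot z 0-22 mm: 56 by 56. Slab above: 24 (x) by 44 (y), with a window through it along x, 24 mm wide, z 122-158; solid head z 158-198, good to grip across y. 0.24-0.38 kg. Hangs by its window's top edge on a peg of the rack, underside 37 mm above the table, its axes along the rack's.
- tray: White open tray, loose on the table, 110 mm (x) by 180 mm (y), walls 5 mm thick and 25 mm high, about 0.7 kg. Origin: centre of its underside. Room for two scanners side by side along y, e.g. at y = -42 and +42 mm.
- tray_in (a point): Centre of the tray's inner floor, 5 mm above its underside; axes as the tray's.
- can1: Bystander: food can, 72 mm diameter, 100 mm tall; origin centre of underside.
- can2: Bystander: food can, 66 mm diameter, 85 mm tall; origin centre of underside.
- can3: Bystander: flat food can, 84 mm diameter, 60 mm tall; origin centre of underside.
- jar: Bystander: jar, 72 mm diameter, 110 mm tall; origin centre of underside.
- carton: Bystander: small carton 50 (x) by 120 (y) by 90 mm tall; origin centre of underside.
- labelroll: Bystander: roll of blank labels standing on end, 80 mm diameter, 50 mm tall; origin centre of underside.
Things that resemble listed ones, but are neither listed nor needed, are in the scene too. What is shaped like the scanner2 but purple is not meant.

How it is judged:
On the way, in this order (a step that is already met when the one before it is completed fails the run):
1. every battery pack is fully home in a bay of the power box (((horizontal distance between pack1 and powerbox_hole0 below 0.006 m and z of pack1 in the frame of powerbox_hole0 below -0.026 m) or (horizontal distance between pack1 and powerbox_hole1 below 0.006 m and z of pack1 in the frame of powerbox_hole1 below -0.026 m) or (horizontal distance between pack1 and powerbox_hole2 below 0.006 m and z of pack1 in the frame of powerbox_hole2 below -0.026 m)) and angle between each of pack1, pack2, pack3's own z axis and vertical below 0.1 rad and ((horizontal distance between pack2 and powerbox_hole0 below 0.006 m and z of pack2 in the frame of powerbox_hole0 below -0.026 m) or (horizontal distance between pack2 and powerbox_hole1 below 0.006 m and z of pack2 in the frame of powerbox_hole1 below -0.026 m) or (horizontal distance between pack2 and powerbox_hole2 below 0.006 m and z of pack2 in the frame of powerbox_hole2 below -0.026 m)) and ((horizontal distance between pack3 and powerbox_hole0 below 0.006 m and z of pack3 in the frame of powerbox_hole0 below -0.026 m) or (horizontal distance between pack3 and powerbox_hole1 below 0.006 m and z of pack3 in the frame of powerbox_hole1 below -0.026 m) or (horizontal distance between pack3 and powerbox_hole2 below 0.006 m and z of pack3 in the frame of powerbox_hole2 below -0.026 m))), for 0.2 s.
2. then the switch lever is thrown to on (value of joint switch above 0.8 rad), for 0.2 s.
At the end, for the whole second after the job is handed in: Each pack in a bay: origin within 6 mm of its centre, at least 26 mm below the mouth, tilt under 0.1 rad; switch over 0.8 rad; each scanner on the tray floor (-4 to +8 mm), within 40 mm (x) and 75 mm (y) of the tray centre, tilt under 0.15 rad, at rest (all of step 1 and value of joint switch above 0.8 rad and x of scanner1 in the frame of tray_in between -0.04 and 0.04 m and y of scanner1 in the frame of tray_in between -0.075 and 0.075 m and z of scanner1 in the frame of tray_in between -0.004 and 0.008 m and angle between each of scanner1, scanner2's own z axis and vertical below 0.15 rad and linear speed of each of scanner1, scanner2 below 0.03 m/s and x of scanner2 in the frame of tray_in between -0.04 and 0.04 m and y of scanner2 in the frame of tray_in between -0.075 and 0.075 m and z of scanner2 in the frame of tray_in between -0.004 and 0.008 m); the robot touches nothing.
It fails at once if a can, the jar, the carton or the label roll is moved more than 50 mm (distance of any of can1, can2, can3, jar, carton, labelroll from where it was at the start of the episode above 0.05 m).
Of pack1, pack2, pack3 only 2 to 3 are there at a start; the rules pass over those that are not, and their reading is None.
At some moment in a run one of tray may be knocked a few centimetres aside while the robot is not near it.
It also fails if it takes over 192 s, if anything falls off the work surface, if the arm or the gripper's body presses on something with over 40 N, if the wrist force passes 120 N, or if a joint passes its speed limit or range.

## Working session

There is one attempt and no reset: what is moved stays moved. The work goes in short steps, each a Python script; the robot and the scene stay as the last script left them, time stands still between calls to the robot, and variables do not carry over. Pictures are saved under pics/ and viewed, and the job is handed in when it is done.

```bash
ls; mkdir -p pics; python3 - <<'E'
from cell import robot
import cv2
print(robot.get_time_s())
for n in ["scene","top","wrist"]:
    i=robot.camera_info(n); print(n,i)
    im=robot.capture(n); cv2.imwrite(f"pics/{n}0.png",im)
print(robot.hold_point_z)
E
```

```text
pics
0.0
scene {'intrinsics': array([[444.61313518,   0.        , 318.56889106],
       [  0.        , 444.61313518, 235.55072844],
       [  0.        ,   0.        ,   1.        ]]), 'eye': array([ 1.20220951, -0.05884248,  0.87431574]), 'orientation': array([-2.44582984, -0.00945838,  1.37747571])}
top {'intrinsics': array([[510.31703505,   0.        , 321.03752975],
       [  0.        , 510.31703505, 231.93259954],
       [  0.        ,   0.        ,   1.        ]]), 'eye': array([0.39516087, 0.05243986, 1.12614102]), 'orientation': array([-2.97310794,  0.01344536, -1.59801519])}
wrist {'intrinsics': array([[421.36984969,   0.        , 323.25211858],
       [  0.        , 421.36984969, 232.84735702],
       [  0.        ,   0.        ,   1.        ]]), 'eye': array([ 0.23626877, -0.55657988,  0.37342259]), 'orientation': array([ 2.86399879e+00,  1.14864187e-03, -1.28621473e+00])}
0.0187
```

View pics/top0.png

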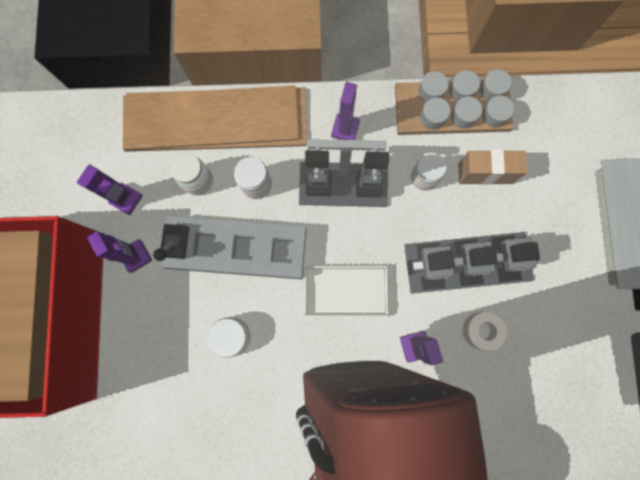

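View pics/scene0.png

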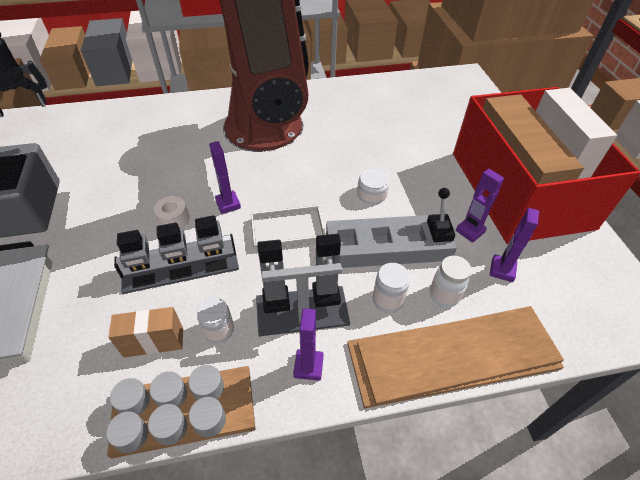

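View pics/wrist0.png

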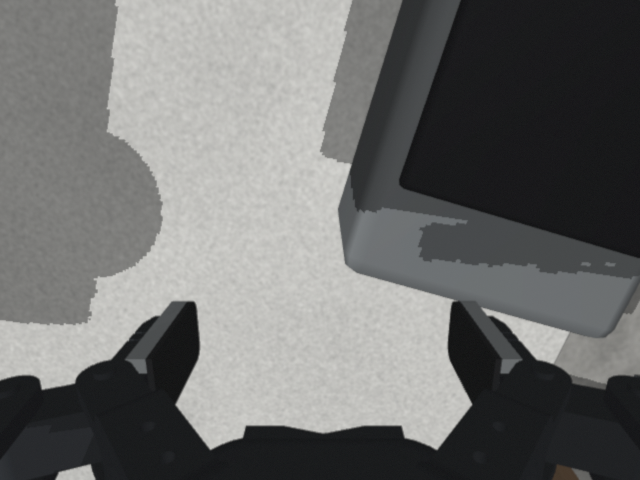

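Scene: three packs on the rail at (440,261), (482,257), (523,250) in the top view. The box is at (235,247) with its lever ball at (160,254), leaning to -x. The rack has two black scanners at (317,160) and (375,160), and the tray is at (347,290). Next are coarse positions, then closer wrist views.

```bash
cat > h.py <<'E'
from cell import robot
import cv2, numpy as np
from scipy.spatial.transform import Rotation as R
def cam(n):
    i=robot.camera_info(n); return i["intrinsics"],np.array(i["eye"]),R.from_euler('xyz',i["orientation"]).as_matrix()
def p2w(c,uv,z):
    K,e,M=c; uv=np.atleast_2d(np.array(uv,float))
    d=(M@np.linalg.inv(K)@np.c_[uv,np.ones(len(uv))].T).T
    return e+d*((z-e[2])/d[:,2])[:,None]
def w2p(c,X):
    K,e,M=c; X=np.atleast_2d(np.array(X,float)); q=(K@(M.T@(X-e).T)).T
    return q[:,:2]/q[:,2:]
def tri(c1,u1,c2,u2):
    A=[];b=[]
    for c,u in((c1,u1),(c2,u2)):
        K,e,M=c; d=M@np.linalg.inv(K)@np.array([*u,1.]); d/=np.linalg.norm(d); P=np.eye(3)-np.outer(d,d); A.append(P); b.append(P@e)
    s=np.linalg.lstsq(np.vstack(A),np.hstack(b),rcond=None); return s[0]
def snap(n,f):
    c=cam(n); im=robot.capture(n); cv2.imwrite(f"pics/{f}.png",im)
    np.savez(f"pics/{f}.npz",K=c[0],e=c[1],M=c[2]); return im,c
def load(f):
    d=np.load(f"pics/{f}.npz"); return cv2.imread(f"pics/{f}.png"),(d["K"],d["e"],d["M"])
E
python3 - <<'E'
from h import *
c=cam("top")
print("packs",p2w(c,[(440,261),(482,257),(523,250)],.128))
print("box corners",p2w(c,[(305,225),(170,220),(162,268),(304,277)],.05))
print("ball",p2w(c,(160,254),.142))
print("tray",p2w(c,[(307,267),(386,265),(388,313),(307,314)],.025))
print("scan heads",p2w(c,[(317,158),(376,158)],.235))
print("rackbar",p2w(c,[(307,146),(388,146)],.198))
print("rackbase",p2w(c,[(300,205),(388,205)],.0))
im=cv2.imread("pics/top0.png")
cv2.imwrite("pics/z1.png",cv2.resize(im[120:330,140:400],None,fx=3,fy=2.8,interpolation=cv2.INTER_CUBIC))
E
```

```text
packs [[ 0.50064464 -0.17015931  0.128     ]
 [ 0.50615036 -0.25269027  0.128     ]
 [ 0.51762955 -0.33385941  0.128     ]]
box corners [[0.59464644 0.0959025  0.05      ]
 [0.61425516 0.38681805 0.05      ]
 [0.51087946 0.4015181  0.05      ]
 [0.48325647 0.10045758 0.05      ]]
ball [[0.52849823 0.37628222 0.142     ]]
tray [[ 0.50674518  0.09461123  0.025     ]
 [ 0.5061991  -0.07624453  0.025     ]
 [ 0.40371324 -0.07551974  0.025     ]
 [ 0.40632639  0.09688149  0.025     ]]
scan heads [[ 0.68341498  0.0639162   0.235     ]
 [ 0.68003792 -0.04305061  0.235     ]]
rackbar [[ 0.71968929  0.08277513  0.198     ]
 [ 0.71478816 -0.07079405  0.198     ]]
rackbase [[ 0.65020051  0.10821525  0.        ]
 [ 0.64419651 -0.09025252  0.        ]]
```

View pics/z1.png

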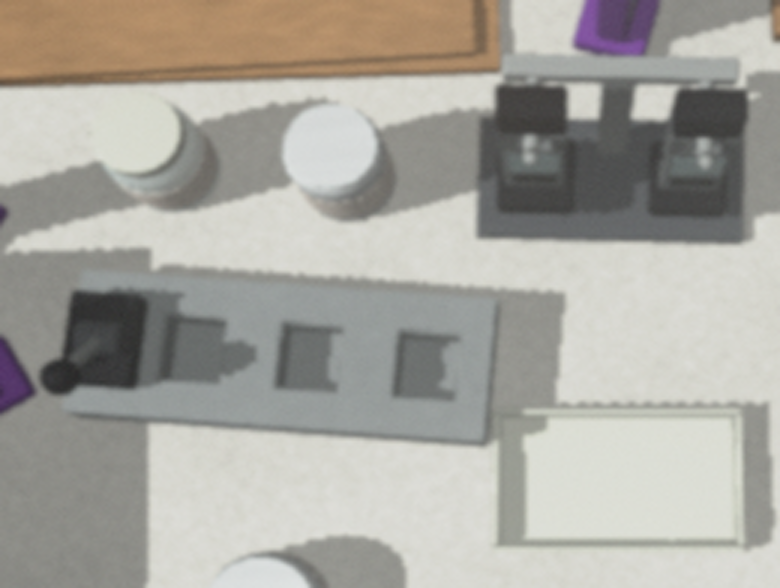

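```bash
python3 - <<'E'
from h import *
print(robot.get_orientation(), robot.get_qpos())
c=cam("wrist"); print("cam rel", c[1]-robot.get_ee_pos())
import math
for p in [(.5,-.25,.33),(.45,-.25,.33),(.5,.25,.33),(.68,.06,.22),(.69,.07,.3),(.6,.06,.25),(.52,-.35,.12),(.53,.4,.15),(.56,.4,.3)]:
    for y in (0,math.pi/2,math.pi,-math.pi/2):
        q=robot.inverse_kinematics(p,[math.pi,0,y]); print(p,round(y,2),None if q is None else np.round(q,2))
E
```

```text
[-3.14138814e+00  9.49501137e-04 -1.28499824e+00] [-1.50269857e+00  1.04557163e-01  9.66640424e-02  1.56387447e+00
 -5.39538151e-06  1.35309610e+00]
cam rel [0.0671274  0.01878975 0.16861356]
(0.5, -0.25, 0.33) 0 [-0.7   0.05  0.27  1.79  0.    0.87]
(0.5, -0.25, 0.33) 1.57 [-0.7   0.05  0.27  1.79  0.   -0.7 ]
(0.5, -0.25, 0.33) 3.14 [-0.7   0.05  0.27  1.79  0.   -2.27]
(0.5, -0.25, 0.33) -1.57 [-0.7   0.05  0.27  1.79  0.    2.44]
(0.45, -0.25, 0.33) 0 [-0.76 -0.09  0.14  1.79  0.    0.81]
(0.45, -0.25, 0.33) 1.57 [-0.76 -0.09  0.14  1.79  0.   -0.76]
(0.45, -0.25, 0.33) 3.14 [-0.76 -0.09  0.14  1.79  0.   -2.33]
(0.45, -0.25, 0.33) -1.57 [-0.76 -0.09  0.14  1.79  0.    2.38]
(0.5, 0.25, 0.33) 0 [0.23 0.05 0.27 1.79 0.   1.8 ]
(0.5, 0.25, 0.33) 1.57 [0.23 0.05 0.27 1.79 0.   0.23]
(0.5, 0.25, 0.33) 3.14 [ 0.23  0.05  0.27  1.79  0.   -1.34]
(0.5, 0.25, 0.33) -1.57 [ 0.23  0.05  0.27  1.79  0.   -2.91]
(0.68, 0.06, 0.22) 0 [-0.1   0.37  0.43  1.63  0.    1.47]
(0.68, 0.06, 0.22) 1.57 [-0.1   0.37  0.43  1.63  0.   -0.1 ]
(0.68, 0.06, 0.22) 3.14 [-0.1   0.37  0.43  1.63  0.   -1.67]
[... 553 characters left out ...]
, -0.35, 0.12) 0 [-0.8   0.19  0.03  1.42  0.    0.77]
(0.52, -0.35, 0.12) 1.57 [-0.8   0.19  0.03  1.42  0.   -0.8 ]
(0.52, -0.35, 0.12) 3.14 [-0.8   0.19  0.03  1.42  0.   -2.37]
(0.52, -0.35, 0.12) -1.57 [-0.8   0.19  0.03  1.42  0.    2.34]
(0.53, 0.4, 0.15) 0 [0.45 0.3  0.21 1.49 0.   2.02]
(0.53, 0.4, 0.15) 1.57 [0.45 0.3  0.21 1.49 0.   0.45]
(0.53, 0.4, 0.15) 3.14 [ 0.45  0.3   0.21  1.49  0.   -1.12]
(0.53, 0.4, 0.15) -1.57 [ 0.45  0.3   0.21  1.49  0.   -2.69]
(0.56, 0.4, 0.3) 0 [0.43 0.46 0.69 1.8  0.   2.  ]
(0.56, 0.4, 0.3) 1.57 [0.43 0.46 0.69 1.8  0.   0.43]
(0.56, 0.4, 0.3) 3.14 [ 0.43  0.46  0.69  1.8   0.   -1.14]
(0.56, 0.4, 0.3) -1.57 [ 0.43  0.46  0.69  1.8   0.   -2.71]
```

```bash
python3 - <<'E'
from h import *
import math
p=np.array(robot.get_ee_pos()); robot.movel([p[0],p[1],.3])
robot.move_to([.505,-.22,.34],[math.pi,0,0.06]); robot.hold(.3); snap("wrist","w_rail")
robot.move_to([.54,.22,.36],[math.pi,0,0.06]); robot.hold(.3); snap("wrist","w_box")
print(robot.get_time_s(), robot.get_ee_pos())
E
```

```text
5.0417 [0.54015142 0.21959502 0.35997528]
```

View pics/w_rail.png

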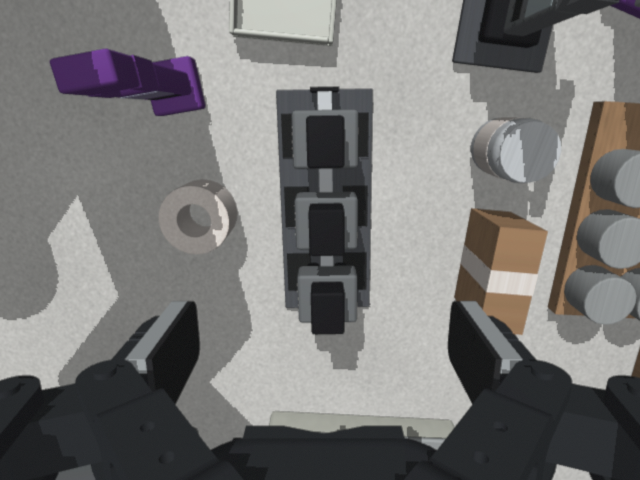

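View pics/w_box.png

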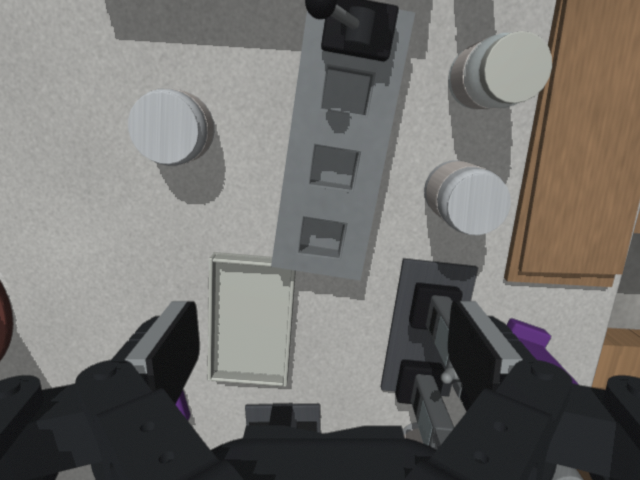

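Rail view: three black ridges at about (325,138), (326,226) and (327,305), with the rail nearly vertical in the image. Box view: bay mouths at about (347,90), (334,166) and (323,236), with the lever at the top. I'll zoom in for corners.

```bash
python3 - <<'E'
from h import *
im,_=load("w_rail"); cv2.imwrite("pics/z2.png",cv2.resize(im[80:350,260:400],None,fx=2.2,fy=2.2,interpolation=cv2.INTER_CUBIC))
im,_=load("w_box"); cv2.imwrite("pics/z3.png",cv2.resize(im[0:290,260:430],None,fx=2.06,fy=2.06,interpolation=cv2.INTER_CUBIC))
g=cv2.cvtColor(im,cv2.COLOR_BGR2GRAY)
print(g[60:130:3,325:385:4]); 
im,_=load("w_rail");g=cv2.cvtColor(im,cv2.COLOR_BGR2GRAY); print(g[190:260:4,290:362:3])
E
```

```text
[[ 79  78  78  78  78  79  79  77  77  78  77  74  65  48  22]
 [ 80  77  79  79  79  78  77  78  78  78  78  77  78  77  76]
 [ 81  56  62  68  71  74  77  78  78  78  78  77  77  77  77]
 [ 80  62  51  47  49  54  59  64  69  75  76  77  76  77  78]
 [101  79  78  77  73  64  52  47  48  54  60  63  68  77  78]
 [ 93  79  78  78  79  78  78  77  74  66  52  49  60  77  78]
 [ 82  78  79  78  79  79  78  79  78  78  77  71  64  77  78]
 [ 79  79  78  78  79  79  78  78  77  78  78  64  67  77  77]
 [ 76  79  77  78  79  78  78  79  79  78  79  52  71 117 116]
 [ 75  79  76  77  78  78  78  78  77  78  78  51 107 119 117]
 [ 78  78  77  77  78  78  79  79  77  78  78  57 117 118 117]
 [ 78  79  76  77  78  78  78  78  79  79  78  74 118 117 117]
 [ 78  78  78  77  79  77  78  78  77  78  75  91 118 116 117]
 [ 78  78  78  77  77  77  77  77  77  78  72 102 117 116 117]
 [ 78  77  77  76  78  78  79  78  78  78  66 107 117 116 117]
 [ 77  77  77  78  77  77  78  78  77  78  57 109 116 117 117]
 [ 86  77 105 106  80  77  77  78  79  77  57 111 117 118 116]
 [117  75  73  80  78  96  96
[... 1531 characters left out ...]
84  89 108 109 109  94  32  35  32  32  33  34  33  33  32  31  31
   47  73 107 109  86  55]
 [ 84  83  81 107 109 109  95  30  33  32  32  33  32  32  32  31  33  32
   46  73 107 109  83  54]
 [ 83  83  81 107 108 107  95  32  32  32  32  33  33  32  31  32  32  31
   46  81 108 108  83  56]
 [ 84  83  79 105 107 107  94  30  33  33  33  29  32  31  31  31  32  31
   45  84 107 106  77  55]
 [ 84  83  82  80  77  77  67  31  33  31  33  31  31  30  30  32  31  31
   37  55  54  54  54  55]
 [ 40  39  40  39  39  40  35  30  29  30  30  31  32  30  32  29  30  29
   26  27  28  26  29  27]
 [ 38  38  37  39  38  37  37  51  55  55  85 125 125 126 114  55  55  52
   28  29  27  26  27  27]]
```

View pics/z2.png

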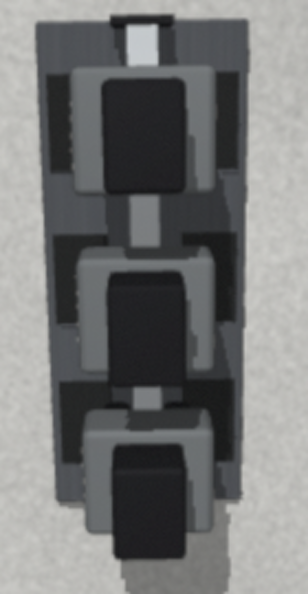

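View pics/z3.png

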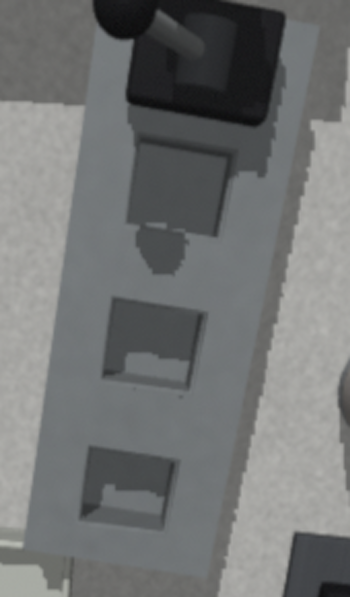

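```bash
python3 - <<'E'
from h import *
def rep(c,q,z,s,o):
    P=p2w(c,np.array(q)/s+np.array(o),z)[:,:2]
    e=lambda a,b:np.linalg.norm(P[a]-P[b])*1e3
    dx=(P[1]-P[0]+P[2]-P[3]); 
    dy=(P[0]-P[3]+P[1]-P[2])
    print("ctr",P.mean(0).round(4),"x-len",round(e(0,1)),round(e(3,2)),"y-len",round(e(0,3)),round(e(1,2)),"yaw x",round(np.arctan2(dx[1],dx[0]),3),"yaw y",round(np.arctan2(-dy[0],dy[1]),3))
    return P.mean(0)
_,c=load("w_rail"); print(c[1])
pk=[rep(c,q,.128,2.2,(260,80)) for q in ([(106,81),(185,81),(186,192),(103,192)],[(108,288),(184,286),(187,387),(108,386)],[(113,468),(185,467),(185,558),(114,557)])]
d=pk[0]-pk[2]; print("rail yaw",np.arctan2(-d[0],d[1]),np.linalg.norm(pk[0]-pk[1]),np.linalg.norm(pk[1]-pk[2]))
rep(c,[(36,22),(249,19),(241,500),(56,500)],.0,2.2,(260,80))
rep(c,[(36,22),(249,19),(241,500),(56,500)],.01,2.2,(260,80))
_,c=load("w_box"); print(c[1])
pk=[rep(c,q,.05,2.06,(260,0)) for q in ([(137,139),(235,152),(219,237),(127,223)],[(112,297),(207,311),(190,390),(103,378)],[(90,446),(180,459),(167,530),(80,519)])]
d=pk[0]-pk[2]; print("box yaw",np.arctan2(-d[0],d[1]),np.linalg.norm(pk[0]-pk[1]),np.linalg.norm(pk[1]-pk[2]))
print(p2w(c,np.array([(25,547),(210,576)])/2.06+np.array((260,0)),.05))
E
```

```text
[ 0.50088534 -0.15151712  0.50851932]
ctr [ 0.505  -0.1769] x-len 31 34 y-len 44 44 yaw x 0.058 yaw y 0.05
ctr [ 0.5107 -0.2605] x-len 32 34 y-len 44 45 yaw x 0.064 yaw y 0.075
ctr [ 0.5168 -0.3428] x-len 32 33 y-len 44 45 yaw x 0.057 yaw y 0.066
rail yaw 0.07119941941165685 0.08376053481795466 0.08253419136770519
ctr [ 0.5113 -0.2623] x-len 111 111 y-len 272 274 yaw x 0.064 yaw y 0.072
ctr [ 0.5111 -0.2601] x-len 109 109 y-len 267 268 yaw x 0.064 yaw y 0.072
[0.53623959 0.28839108 0.5285746 ]
ctr [0.5611 0.3116] x-len 51 49 y-len 42 43 yaw x -0.076 yaw y -0.088
ctr [0.5525 0.2295] x-len 52 49 y-len 44 44 yaw x -0.083 yaw y -0.097
ctr [0.5443 0.1462] x-len 52 51 y-len 44 43 yaw x -0.083 yaw y -0.095
box yaw -0.10127500443487449 0.08246711311892953 0.08374221069519341
[[0.48526251 0.10722253 0.05      ]
 [0.59509112 0.09525542 0.05      ]]
```

```bash
cat >> h.py <<'E'
import math
GZ=.068
PK=[(.505,-.1769),(.5107,-.2605),(.5165,-.3435)]; RY=.068
BAY=[(.5611,.3120),(.5525,.2292),(.5441,.1459)]; BY=-.100
def F(y): return [math.pi,0,y]
def pick(i):
    x,y=PK[i]
    robot.set_gripper(.085,80)
    robot.move_to([x,y,.20],F(RY)); robot.movel([x,y,.03+GZ],v=.12)
    robot.set_gripper(.0,80); print("w",robot.get_width()); robot.hold(.2)
    f0=np.array(robot.get_contact_force())
    robot.movel([x,y,.03+GZ+.014],v=.03); print("pull",(np.array(robot.get_contact_force())-f0).round(1))
    robot.movel([x,y,.16],v=.1); robot.movel([x,y,.25],v=.25)
    print("w",robot.get_width(),"lifted F",(np.array(robot.get_contact_force())-f0).round(1),robot.get_time_s())
E
python3 - <<'E'
from h import *
pick(0); im,_=snap("wrist","g0")
E
```

```text
w 0.02973422201700953
pull [ 1.6 -1.  -5.2]
w 0.029887932994341525 lifted F [  0.9  -0.1 -10.6] 10.3667
```

View pics/g0.png

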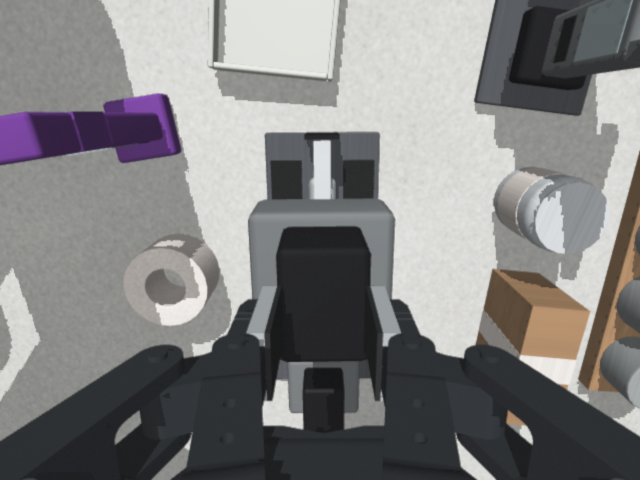

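The pack is held square between the jaws, ridge at (323,290), and the rail's first slot is empty. I'm placing it in the far bay.

```bash
cat >> h.py <<'E'
def place(i,off=(0,0)):
    x,y=BAY[i]; x+=off[0]; y+=off[1]
    robot.movel([x,y,.25],frame=F(BY),v=.35); robot.movel([x,y,.135],v=.15); robot.hold(.3)
    f0=np.array(robot.get_contact_force())
    hit=robot.movel([x,y,.0205+GZ],v=.05,until_force=12)
    print("hit",hit,np.array(robot.get_ee_pos()).round(4),(np.array(robot.get_contact_force())-f0).round(1),robot.get_time_s())
    return hit
E
python3 - <<'E'
from h import *
place(0); snap("wrist","p0")
E
```

```text
hit True [0.5604 0.3119 0.0894] [-1.6  0.3  9.1] 14.0583
```

View pics/p0.png

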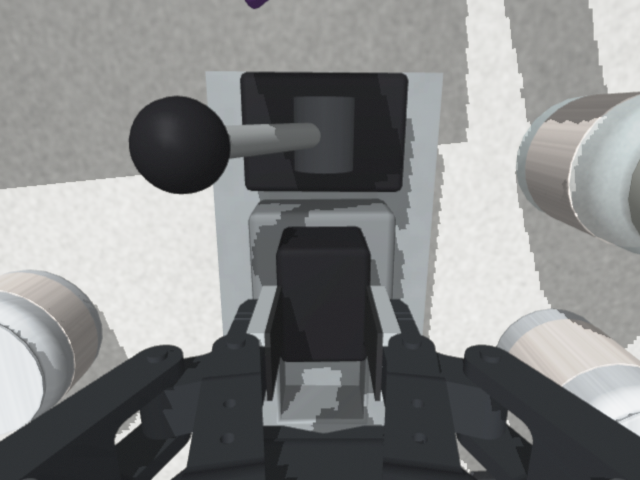

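The first pack went down to the box top (TCP z 0.0894, expected 0.088). I'm continuing with the next one.

```bash
cat >> h.py <<'E'
def release():
    p=np.array(robot.get_ee_pos())
    robot.set_gripper(.085); robot.movel([p[0],p[1],.25],v=.25)
E
python3 - <<'E'
from h import *
release(); snap("wrist","r0"); pick(1); print(place(1))
E
```

```text
w 0.02995241516792981
pull [ 1.8 -0.5 -3.5]
w 0.029725026109956663 lifted F [ 1.5 -0.  -6.8] 21.3583
hit True [0.5516 0.2291 0.0892] [-2.  -0.3  6.5] 25.0083
True
```

View pics/r0.png

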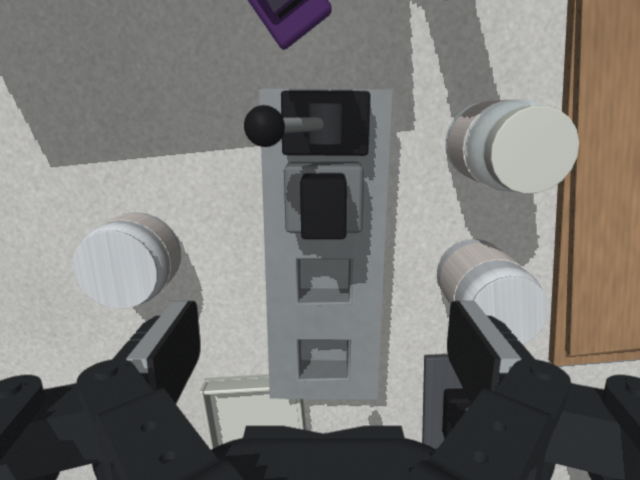

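The first pack sits squarely in its bay at (323,200), and the second has seated at z 0.0892. On to the third.

```bash
python3 - <<'E'
from h import *
release(); pick(2); h=place(2)
if h and robot.get_ee_pos()[2]<.092:
    release()
    p=robot.get_ee_pos(); robot.movel([.5525,.23,.33],v=.3); robot.hold(.2); snap("wrist","r2"); snap("top","top2"); print(robot.get_time_s())
E
```

```text
w 0.03017281898666077
pull [ 2.3 -0.2 -5.6]
w 0.02984792805490432 lifted F [  2.1  -1.6 -10. ] 32.2
hit True [0.5433 0.1459 0.089 ] [-1.4 -0.2  7.3] 35.85
38.075
```

View pics/r2.png

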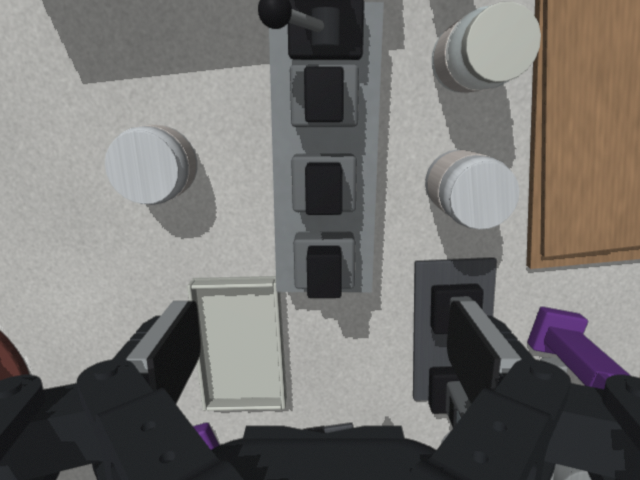

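View pics/top2.png

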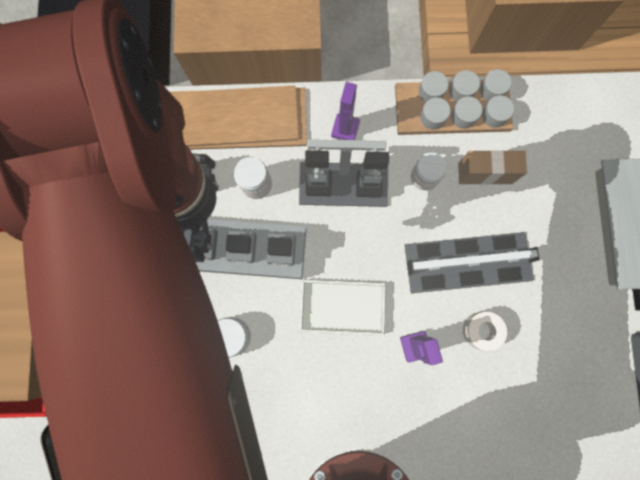

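All three ridges sit in line in the bays at (324,92), (324,188) and (324,270), and the rail is empty. The tray has been knocked and now spans about (302–386, 279–331) in the top view. Now for the lever.

```bash
python3 - <<'E'
from h import *
i1,c1=load("p0"); i2,c2=load("r0")
def circ(im,x0,y0,r):
    g=cv2.cvtColor(im,cv2.COLOR_BGR2GRAY)[max(0,y0-r):y0+r,x0-r:x0+r]
    m=(g<60).astype(np.uint8); m=cv2.morphologyEx(m,cv2.MORPH_OPEN,cv2.getStructuringElement(2,(15,15)))
    k=max(cv2.findContours(m,0,2)[0],key=cv2.contourArea); (x,y),rr=cv2.minEnclosingCircle(k); return x+x0-r,y+max(0,y0-r),rr
a=circ(i1,175,145,60); b=circ(i2,262,126,24); print(a,b)
X=tri(c1,a[:2],c2,b[:2]); print("ball",X, p2w(c1,a[:2],.142),p2w(c2,b[:2],.142))
_,c=load("r2")
P=p2w(c,[(324,92),(324,188),(324,270)],.118); print(P)
ct=cam("top"); print("purple",p2w(ct,[(110,250),(135,205)],.0))
ux=np.array([math.cos(BY),math.sin(BY)]); uy=np.array([-ux[1],ux[0]])
o=np.array(BAY[1]); print("ball box frame rel mid bay",(X[:2]-o)@ux,(X[:2]-o)@uy)
E
```

```text
(179.46825408935547, 143.86111068725586, 50.99761199951172) (264.7659568786621, 125.38297843933105, 21.099897384643555)
ball [0.52987303 0.37639898 0.14664578] [[0.52827402 0.37638851 0.142     ]] [[0.52923117 0.37616156 0.142     ]]
[[0.56047763 0.31424568 0.118     ]
 [0.55207379 0.23193938 0.118     ]
 [0.54400195 0.15288472 0.118     ]]
purple [[0.56000987 0.5355755  0.        ]
 [0.6615352  0.48289423 0.        ]]
ball box frame rel mid bay -0.03720930869302911 0.14420466812018207
```

```bash
python3 - <<'E'
from h import *
ux=np.array([math.cos(BY),math.sin(BY)]); uy=np.array([-ux[1],ux[0]])
o=np.array(BAY[1])+.144*uy
pt=lambda x,z:[*(o+x*ux),z]
robot.set_gripper(0,40)
robot.movel(pt(-.095,.26),frame=F(BY),v=.3); robot.movel(pt(-.095,.138),v=.2); robot.hold(.2)
h=robot.movel(pt(.03,.138),v=.06,until_force=8)
p=np.array(robot.get_ee_pos()); print(h,(p[:2]-o)@ux,np.array(robot.get_contact_force()).round(1))
robot.hold(.2); robot.movel(pt((p[:2]-o)@ux-.03,.138),v=.15); 
q=robot.get_ee_pos();robot.movel([q[0],q[1],.3],v=.3); robot.movel([.53,.26,.34],v=.3); robot.hold(.2); snap("wrist","sw"); snap("scene","sc_sw"); print(robot.get_time_s())
E
```

```text
False 0.02980790529267701 [-0.6 -0.   0.3]
44.9083
```

View pics/sw.png

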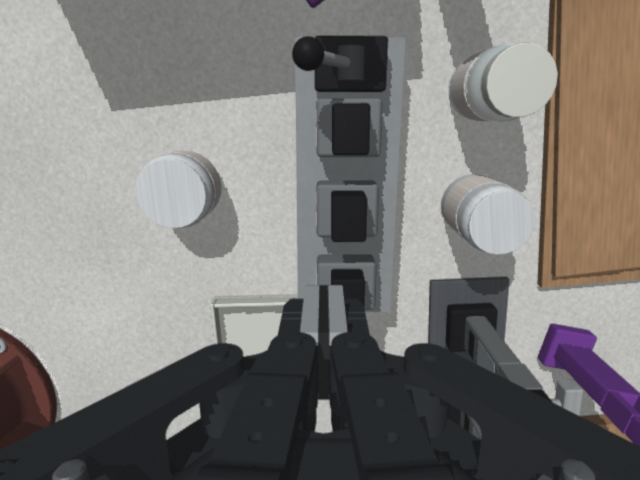

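View pics/sc_sw.png

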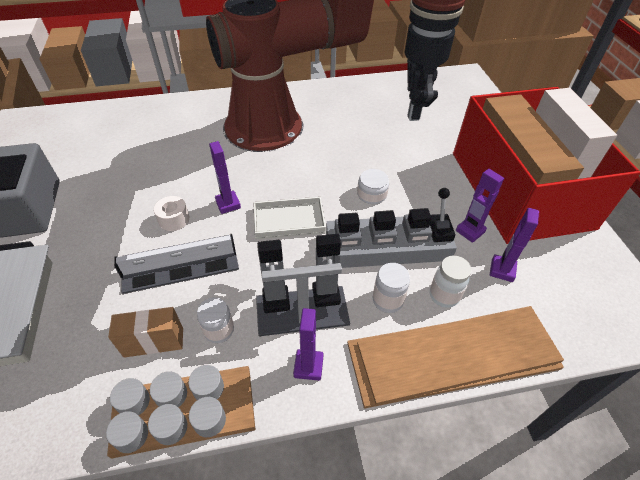

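The ball looks unmoved at (308,53) in the wrist view, so I apparently missed it. I'll measure it again.

```bash
python3 - <<'E'
from h import *
_,c=load("sw"); s,cs=load("sc_sw")
print(p2w(c,(308,53),.142),p2w(c,(308,53),.152)); print(tri(c,(308,53),cs,(444,193)))
print(p2w(cs,(444,193),.142))
t,ct=snap("top","top3"); 
cv2.imwrite("pics/z4.png",np.hstack([cv2.resize(t[200:300,110:320],None,fx=2,fy=2),cv2.resize(s[170:280,330:480],None,fx=2,fy=2)[:200]]))
E
```

```text
[[0.5291647  0.37617597 0.142     ]] [[0.52938545 0.3748966  0.152     ]]
[0.52985301 0.37746635 0.14227743]
[[0.53014445 0.37902955 0.142     ]]
```

View pics/z4.png

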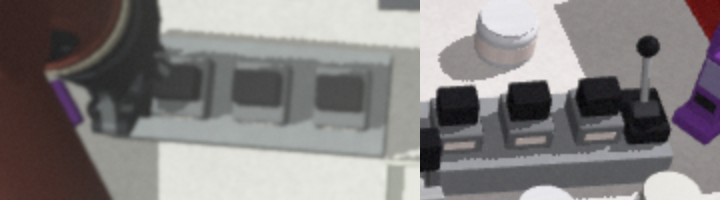

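```bash
python3 - <<'E'
from h import *
ux=np.array([math.cos(BY),math.sin(BY)]); uy=np.array([-ux[1],ux[0]])
o=np.array(BAY[1])+.144*uy
pt=lambda x,z:[*(o+x*ux),z]
robot.movel(pt(-.095,.26),frame=F(BY),v=.3); robot.movel(pt(-.095,.138),v=.2); robot.hold(.2)
f0=np.array(robot.get_contact_force())
h=robot.movel(pt(-.02,.138),v=.06)
p=np.array(robot.get_ee_pos()); print(p,h,(p[:2]-o)@ux,(np.array(robot.get_contact_force())-f0).round(1))
a,_=snap("wrist","sw1"); b,_=snap("scene","sc_sw1"); print(robot.get_time_s())
cv2.imwrite("pics/z5.png",np.hstack([a[:,160:480],cv2.resize(b[100:300,330:530],(480,480))]))
E
```

```text
[0.54667159 0.37461069 0.13807197] False -0.020316141205495755 [-0.5  0.5  1.5]
48.0917
```

View pics/z5.png

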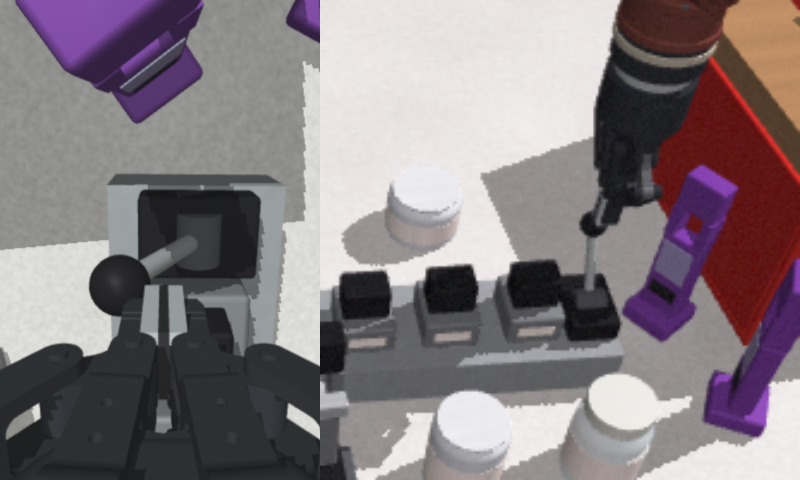

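```bash
python3 - <<'E'
from h import *
for n in("sw1","sc_sw1"):
    _,c=load(n); 
    for X in [(.54667,.37461,.138),(.54667,.37461,.158),(.5299,.3765,.142)]: print(n,X,w2p(c,X))
_,c=load("sw1");_,s=load("sc_sw1")
sc=(330+(592-320)/2.4,100+222/2.4); wr=(160+120,285)
print("ball now",tri(c,wr,s,sc),sc)
b,_=load("sc_sw1"); cv2.imwrite("pics/z6.png",cv2.resize(b[130:250,400:520],(720,600),interpolation=cv2.INTER_CUBIC))
E
```

```text
sw1 (0.54667, 0.37461, 0.138) [[322.56889245 279.51888695]]
sw1 (0.54667, 0.37461, 0.158) [[322.52602436 299.35883057]]
sw1 (0.5299, 0.3765, 0.142) [[282.44995416 282.73264824]]
sc_sw1 (0.54667, 0.37461, 0.138) [[444.43996268 199.41394781]]
sc_sw1 (0.54667, 0.37461, 0.158) [[446.42119959 193.26856571]]
sc_sw1 (0.5299, 0.3765, 0.142) [[442.94070337 193.06694132]]
ball now [0.52946947 0.37676071 0.14391867] (443.33333333333337, 192.5)
```

View pics/z6.png

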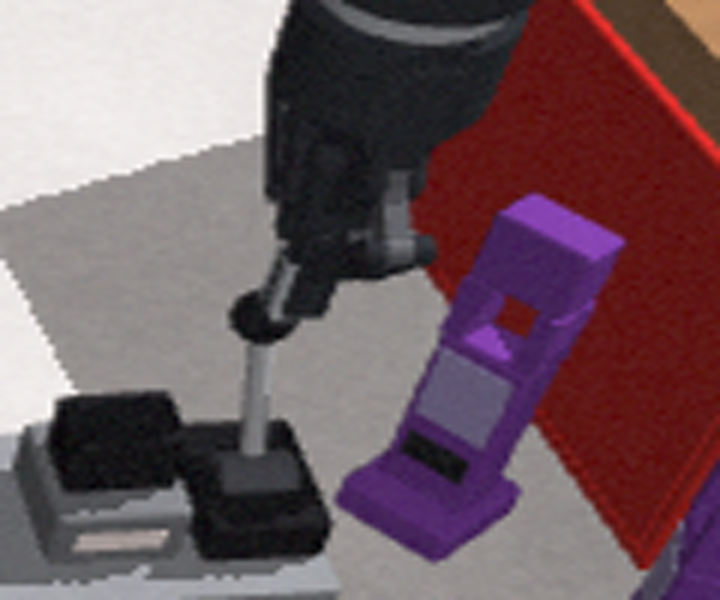

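```bash
python3 - <<'E'
from h import *
print(robot.get_width(), robot.get_ee_pos(), robot.get_orientation(), robot.get_contact_force())
robot.set_gripper(0,40); print(robot.get_width(),robot.get_time_s())
a,_=snap("wrist","sw3"); cv2.imwrite("pics/z7.png",cv2.resize(a[200:400,220:430],None,fx=3,fy=3))
E
```

```text
7.274904771297064e-05 [0.54669561 0.37462414 0.13812092] [-3.14153015e+00 -1.10133989e-05 -9.96955983e-02] [ 0.49120214 -0.40416749  0.5074876 ]
0.00011963567860738249 48.3083
```

View pics/z7.png

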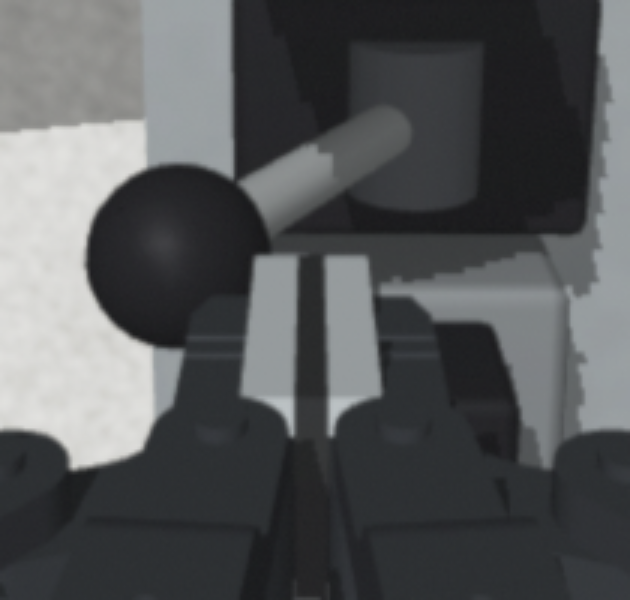

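```bash
python3 - <<'E'
from h import *
_,c=load("sw1");_,s=load("sc_sw1")
for u in [(445.3,193.6),(449,190),(452,192)]:
  X=tri(c,(344,285),s,u); print(X,w2p(c,X),w2p(s,X))
for z in (.138,.15,.16,.17,.18): print(z,p2w(c,[(323,285)],z), p2w(s,[(447,192)],z))
E
```

```text
[0.55147667 0.37502917 0.15685872] [[334.79538328 295.95339981]] [[447.26343243 195.06348974]]
[0.55183692 0.380428   0.16825172] [[335.25414062 295.37681418]] [[450.73613348 191.29095244]]
[0.55470472 0.38318784 0.16758741] [[342.49382018 286.75644487]] [[452.29542427 192.22140655]]
0.138 [[0.54659802 0.37206317 0.138     ]] [[0.52460436 0.38964415 0.138     ]]
0.15 [[0.5471102  0.37713217 0.15      ]] [[0.53564753 0.38233501 0.15      ]]
0.16 [[0.54753702 0.38135634 0.16      ]] [[0.54485018 0.37624405 0.16      ]]
0.17 [[0.54796385 0.38558051 0.17      ]] [[0.55405282 0.3701531  0.17      ]]
0.18 [[0.54839067 0.38980467 0.18      ]] [[0.56325547 0.36406214 0.18      ]]
```

The scene view shows the shut fingertips passing over the ball, because they sit higher than the nominal TCP. I'll redo the push lower.

```bash
python3 - <<'E'
from h import *
ux=np.array([math.cos(BY),math.sin(BY)]); uy=np.array([-ux[1],ux[0]])
o=np.array(BAY[1])+.144*uy
pt=lambda x,z:[*(o+x*ux),z]
robot.movel(pt(-.02,.2),v=.15); robot.movel(pt(-.095,.2),v=.3); robot.movel(pt(-.095,.114),v=.2); robot.hold(.2)
f0=np.array(robot.get_contact_force())
h=robot.movel(pt(.03,.114),v=.06,until_force=8)
p=np.array(robot.get_ee_pos()); print(p,h,(p[:2]-o)@ux,(np.array(robot.get_contact_force())-f0).round(1))
a,_=snap("wrist","sw4"); b,_=snap("scene","sc_sw4"); print(robot.get_time_s())
cv2.imwrite("pics/z8.png",np.hstack([a[:,160:480],cv2.resize(b[100:300,330:530],(480,480))]))
E
```

```text
[0.50660378 0.37861001 0.11471097] True -0.06058304632331044 [-4.  -0.4  7.2]
51.0833
```

View pics/z8.png

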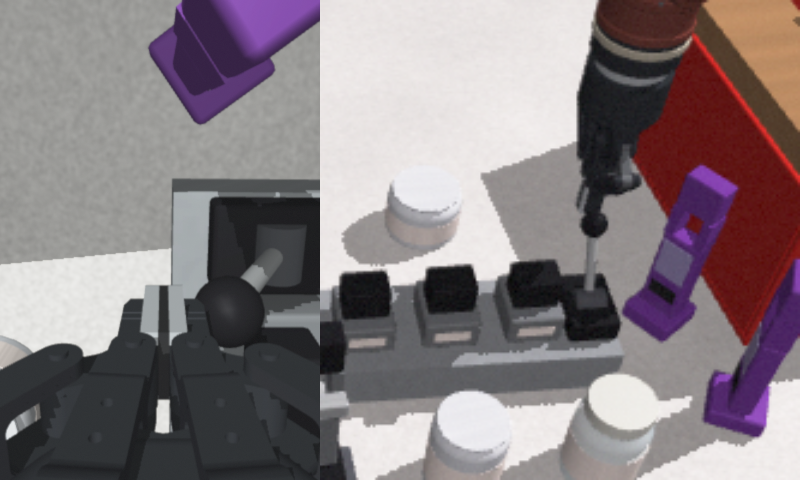

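```bash
python3 - <<'E'
from h import *
ux=np.array([math.cos(BY),math.sin(BY)]); uy=np.array([-ux[1],ux[0]])
o=np.array(BAY[1])+.144*uy
pt=lambda x,z:[*(o+x*ux),z]
robot.movel(pt(-.095,.114),v=.15); robot.movel(pt(-.095,.094),v=.1); robot.hold(.2)
f0=np.array(robot.get_contact_force())
h=robot.movel(pt(.03,.094),v=.06,until_force=8)
p=np.array(robot.get_ee_pos()); print(p,h,(p[:2]-o)@ux,(np.array(robot.get_contact_force())-f0).round(1))
a,_=snap("wrist","sw5"); b,_=snap("scene","sc_sw5"); print(robot.get_time_s())
cv2.imwrite("pics/z9.png",np.hstack([a[:,160:480],cv2.resize(b[100:300,330:530],(480,480))]))
E
```

```text
[0.52332886 0.37689434 0.09446696] True -0.04377023737883917 [-0.4  0.6  4.4]
53.125
```

View pics/z9.png

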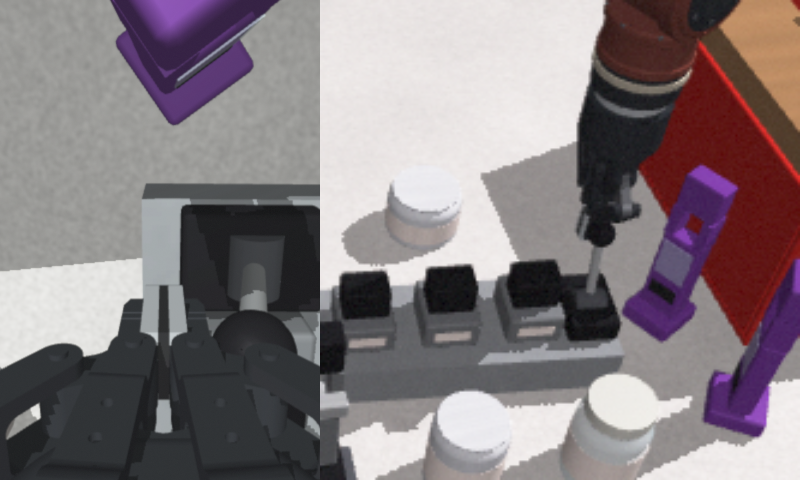

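The lever is now swinging; it's about upright. I'll keep pushing, slightly higher.

```bash
python3 - <<'E'
from h import *
ux=np.array([math.cos(BY),math.sin(BY)]); uy=np.array([-ux[1],ux[0]])
o=np.array(BAY[1])+.144*uy
pt=lambda x,z:[*(o+x*ux),z]
print(np.array(robot.get_contact_force()).round(1))
h=robot.movel(pt(-.03,.104),v=.06,until_force=15)
if not h: h=robot.movel(pt(.03,.104),v=.06,until_force=12)
p=np.array(robot.get_ee_pos()); print(p,h,(p[:2]-o)@ux,(np.array(robot.get_contact_force())).round(1))
a,_=snap("wrist","sw6"); b,_=snap("scene","sc_sw6"); print(robot.get_time_s())
cv2.imwrite("pics/z10.png",np.hstack([a[:,160:480],cv2.resize(b[100:300,330:530],(480,480))]))
E
```

```text
[-1.4 -0.   5.4]
[0.57828941 0.37085681 0.1027301 ] True 0.011518485438438466 [-5.2  0.4  3.6]
54.4167
```

View pics/z10.png

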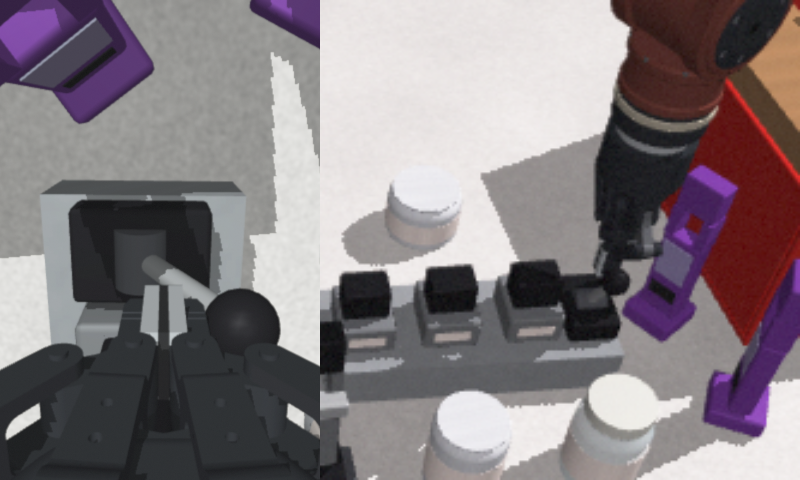

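The lever is over to +x, and the push met its stop at +11.5 mm (about 10 predicted). I'll retreat, check it, and look at the rack and tray.

```bash
python3 - <<'E'
from h import *
ux=np.array([math.cos(BY),math.sin(BY)]); uy=np.array([-ux[1],ux[0]])
o=np.array(BAY[1])+.144*uy
pt=lambda x,z:[*(o+x*ux),z]
robot.movel(pt(-.01,.104),v=.1); robot.movel(pt(-.01,.28),v=.3); robot.set_gripper(.085,60)
robot.move_to([.57,.02,.40],F(math.pi/2)); robot.hold(.3); a,_=snap("wrist","rk"); b,_=snap("scene","sc7");snap("top","top7"); print(robot.get_time_s())
cv2.imwrite("pics/z11.png",cv2.resize(b[160:300,230:490],None,fx=3,fy=3))
E
```

```text
58.7
```

View pics/rk.png

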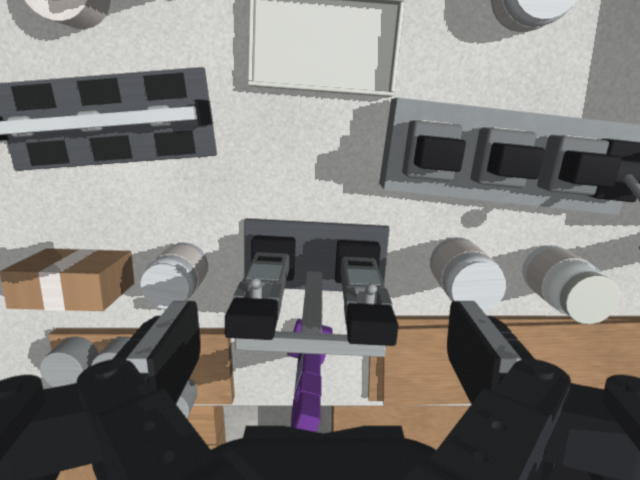

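View pics/z11.png

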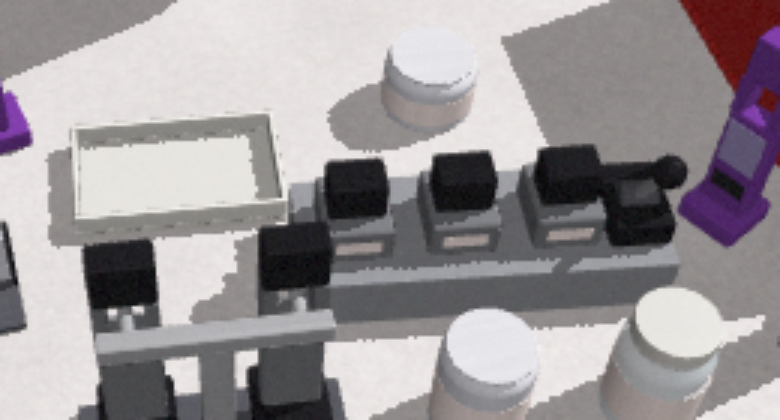

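View pics/top7.png

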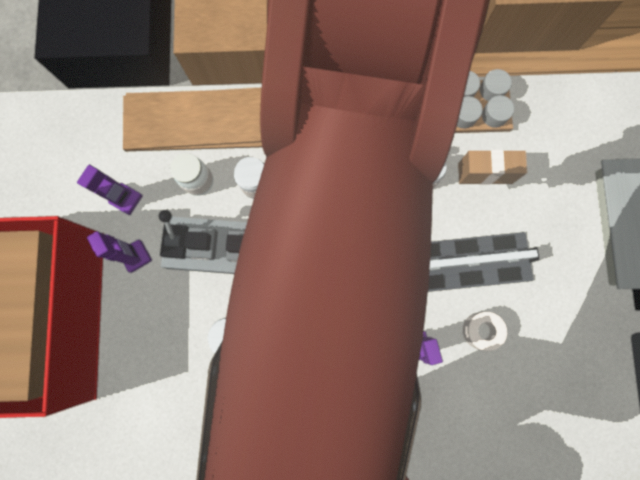

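The switch ball is now at (165,217) in the top view, leaning +x. The scanner heads show at (253,317) and (370,322) in the wrist view. Zooming in on those and the tray corners.

```bash
python3 - <<'E'
from h import *
im,_=load("rk"); cv2.imwrite("pics/z12.png",cv2.resize(im[215:360,220:400],None,fx=4,fy=4,interpolation=cv2.INTER_CUBIC))
t,_=load("top2"); cv2.imwrite("pics/z13.png",cv2.resize(t[265:345,290:400],None,fx=6,fy=6,interpolation=cv2.INTER_CUBIC))
_,ct=load("top7"); ux=np.array([math.cos(BY),math.sin(BY)]); o=np.array(BAY[1])
X=p2w(ct,(165,217),.142)[0]; print("ball",X,"box x",(X[:2]-o)@ux)
E
```

```text
ball [0.6018594 0.368277  0.142    ] box x 0.03522828117673299
```

View pics/z12.png

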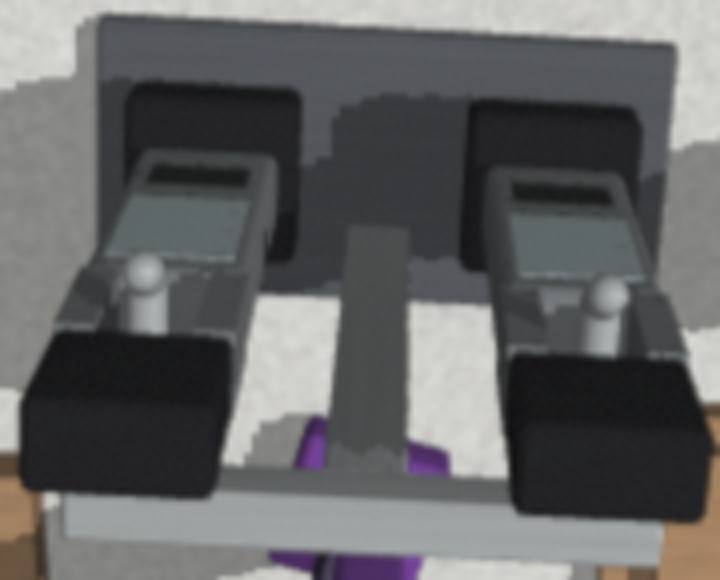

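View pics/z13.png

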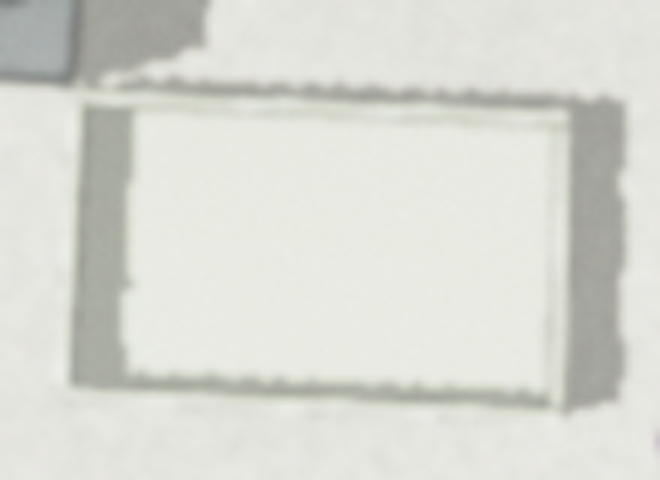

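```bash
python3 - <<'E'
from h import *
im,_=load("rk"); z=cv2.resize(im[290:350,215:405],None,fx=4.2,fy=4.2,interpolation=cv2.INTER_CUBIC).astype(float)
cv2.imwrite("pics/z14.png",np.clip((z-10)*5,0,255).astype(np.uint8))
E
```

```text
(no output)
```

View pics/z14.png

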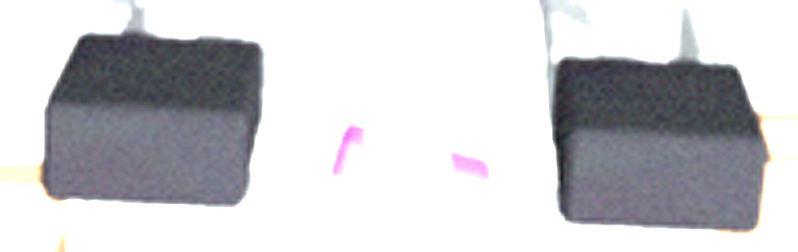

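```bash
python3 - <<'E'
from h import *
def rep(c,q,z,s,o,n=""):
    P=p2w(c,np.array(q)/s+np.array(o),z)[:,:2]
    e=lambda a,b:round(np.linalg.norm(P[a]-P[b])*1e3,1)
    d=P[1]-P[0]+P[2]-P[3]; f=P[0]-P[3]+P[1]-P[2]
    print(n,P.round(4).tolist(),"ctr",P.mean(0).round(4),e(0,1),e(3,2),e(0,3),e(1,2),"dir01",round(np.arctan2(d[1],d[0]),3),"dir30",round(np.arctan2(f[1],f[0]),3))
_,c=load("rk"); print(c[1])
rep(c,[(50,103),(248,110),(243,204),(43,196)],.235,4.2,(215,290),"L")
rep(c,[(565,130),(757,137),(757,231),(567,221)],.235,4.2,(215,290),"R")
# rack base, peg tips, crossbar
rep(c,[(98,15),(675,45),(662,300),(110,290)],.0,4,(220,215),"base")
print("pegtips",p2w(c,np.array([(145,268),(607,294)])/4+(220,215),.200))
print("bar",p2w(c,np.array([(65,535),(660,560)])/4+(220,215),.198),p2w(c,np.array([(65,492),(660,520)])/4+(220,215),.198))
_,t=load("top2")
rep(t,[(82,88),(570,108),(566,412),(70,385)],.025,6,(290,265),"tray")
rep(t,[(82,88),(570,108),(566,412),(70,385)],.0,6,(290,265),"tray0")
E
```

```text
[0.50040567 0.01947556 0.56851593]
L [[0.6701, -0.0646], [0.6717, -0.0236], [0.6936, -0.0253], [0.6917, -0.0675]] ctr [ 0.6818 -0.0452] 41.1 42.2 21.8 22.0 dir01 1.528 dir30 3.035
R [[0.6764, 0.0424], [0.678, 0.0825], [0.7002, 0.0835], [0.6977, 0.0432]] ctr [0.6881 0.0629] 40.2 40.4 21.4 22.1 dir01 1.52 dir30 -3.1
base [[0.643, -0.09], [0.654, 0.111], [0.7504, 0.1103], [0.7462, -0.091]] ctr [0.6984 0.0101] 201.3 201.4 103.3 96.4 dir01 1.533 dir30 3.133
pegtips [[ 0.65417729 -0.04364734  0.2       ]
 [ 0.66091185  0.06527847  0.2       ]]
bar [[ 0.72633451 -0.06704807  0.198     ]
 [ 0.73354599  0.08095482  0.198     ]] [[ 0.71437303 -0.06635541  0.198     ]
 [ 0.72230733  0.08051171  0.198     ]]
tray [[0.4796, 0.1024], [0.4675, -0.0722], [0.3608, -0.0657], [0.3749, 0.1089]] ctr [0.4207 0.0184] 175.1 175.1 104.9 106.9 dir01 -1.646 dir30 -0.062
tray0 [[0.4815, 0.1036], [0.4691, -0.075], [0.36, -0.0683], [0.3744, 0.1102]] ctr [0.4213 0.0176] 179.0 179.1 107.3 109.3 dir01 -1.646 dir30 -0.062
```

Rack yaw is about -0.055, with heads at (0.682,-0.045) and (0.688,0.063), 108 mm apart against 110 nominal. The tray is at (0.421,0.018), yaw about -0.07. Taking the left scanner first.

```bash
cat >> h.py <<'E'
SC=[(.6818,-.0455),(.6881,.0635)]; KY=-.055
TZ=.186
def take(i):
    x,y=SC[i]; robot.set_gripper(.085,70)
    robot.move_to([x,y,.30],F(math.pi/2+KY)); robot.movel([x,y,TZ],v=.12,until_force=10)
    print("down",robot.get_ee_pos())
    robot.set_gripper(0,70); print("w",robot.get_width()); robot.hold(.2)
def draw(i):
    x,y=SC[i]
    robot.movel([x,y,TZ+.017],v=.05); robot.hold(.1)
    f0=np.array(robot.get_contact_force()); print("F",f0.round(1))
    d=.08; p=[x-d*math.cos(KY),y-d*math.sin(KY)]
    h=robot.movel([*p,TZ+.017],v=.06,until_force=8); print("drawn hit",h,(np.array(robot.get_contact_force())-f0).round(1),robot.get_ee_pos(),robot.get_time_s())
    return h
E
python3 - <<'E'
from h import *
take(0); a,_=snap("wrist","t0"); b,_=snap("scene","sct0"); print(robot.get_time_s())
cv2.imwrite("pics/z15.png",np.hstack([a[:,160:480],cv2.resize(b[180:340,220:380],(480,480))]))
E
```

```text
down [ 0.68228721 -0.04553652  0.18740726]
w 0.042654233263333806
61.475
```

View pics/z15.png

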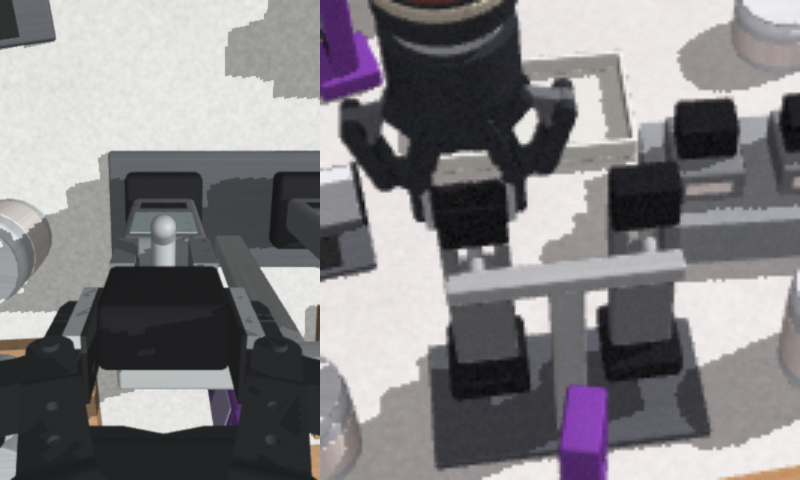

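The jaws grip the head squarely at (165,315) in the combined view. Lifting it and drawing it off.

```bash
python3 - <<'E'
from h import *
h=draw(0)
if not h:
    p=robot.get_ee_pos(); robot.movel([p[0],p[1],.26],v=.2); robot.hold(.2)
a,_=snap("wrist","t1"); b,_=snap("scene","sct1"); print(robot.get_time_s())
cv2.imwrite("pics/z16.png",np.hstack([a[:,160:480],cv2.resize(b[120:330,180:390],(480,480))]))
E
```

```text
F [ 0.1 -1.3 -3.4]
drawn hit False [-0.2  0.7  0.9] [ 0.60211132 -0.04112441  0.20289498] 63.55
64.2833
```

View pics/z16.png

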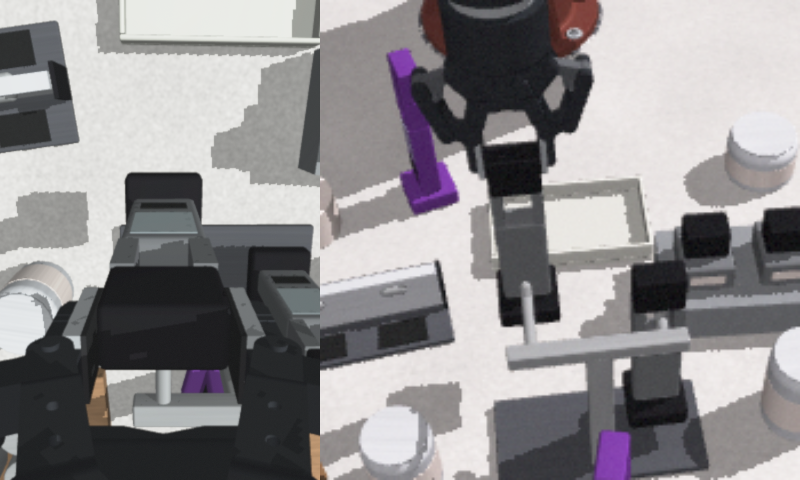

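```bash
python3 - <<'E'
from h import *
_,t=load("top2"); print("purple foot",p2w(t,[(435,350),(405,358),(440,362)],.01),"head",p2w(t,[(402,335),(402,352)],.198))
x,y=.418,-.027
robot.movel([x+.06,y,.26],frame=F(math.pi/2-.07),v=.25); robot.movel([x,y,.26],v=.2); robot.hold(.2)
a,_=snap("wrist","t2"); b,_=snap("scene","sct2"); print(robot.get_time_s())
cv2.imwrite("pics/z17.png",np.hstack([a[:,160:480],cv2.resize(b[80:290,180:390],(480,480))]))
E
```

```text
purple foot [[ 0.3233879  -0.1732758   0.01      ]
 [ 0.30850085 -0.10866621  0.01      ]
 [ 0.29831266 -0.18224004  0.01      ]] head [[ 0.36304815 -0.07838419  0.198     ]
 [ 0.33356558 -0.07679759  0.198     ]]
65.6833
```

View pics/z17.png

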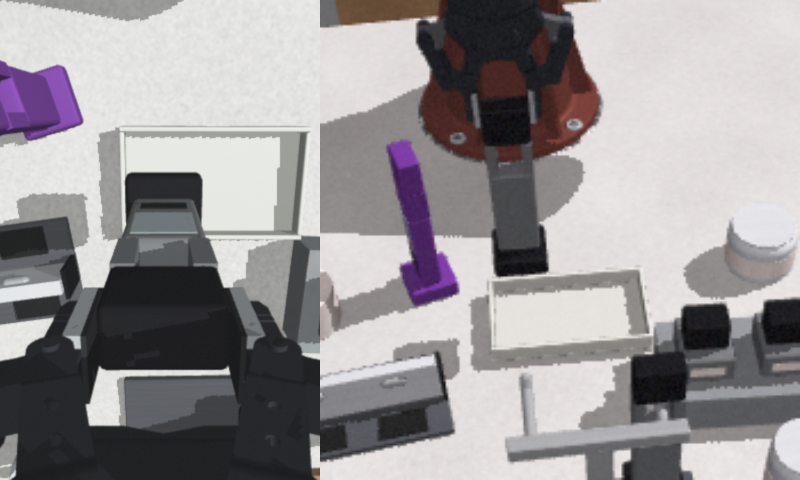

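```bash
python3 - <<'E'
from h import *
_,c=load("t2")
P=p2w(c,[(281,128),(469,129),(457,237),(281,238)],.025); print(P.round(4)); print(P.mean(0))
x,y=.418,-.027
h=robot.movel([x,y,.15],v=.06,until_force=6); print(h,robot.get_ee_pos(),robot.get_contact_force(),robot.get_time_s())
snap("wrist","t3")
E
```

```text
[[ 0.3606 -0.0629  0.025 ]
 [ 0.3739  0.1114  0.025 ]
 [ 0.4783  0.102   0.025 ]
 [ 0.4668 -0.0735  0.025 ]]
[0.41986649 0.01924401 0.025     ]
True [ 0.41796935 -0.02703816  0.15468955] [ 1.07091835 -0.10880658  3.71218105] 67.275
```

View pics/t3.png

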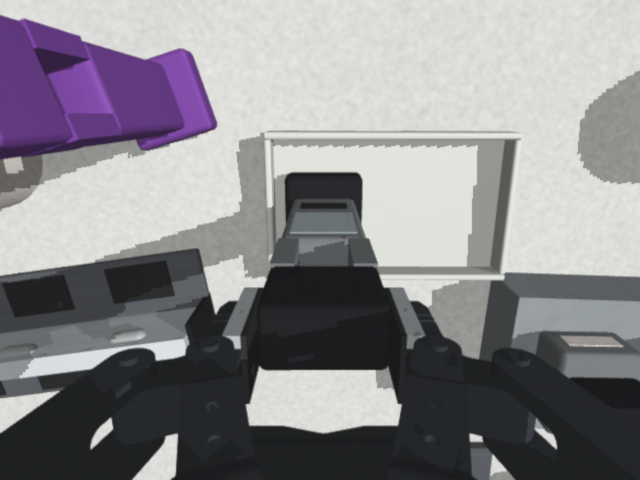

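The tray is confirmed at (0.420,0.019). The foot is on the tray floor at (325,190), and contact came at z 0.1547 (0.155 predicted). Releasing and taking the second scanner.

```bash
python3 - <<'E'
from h import *
p=robot.get_ee_pos(); robot.set_gripper(.065); robot.hold(.2); robot.movel([p[0],p[1],.31],v=.2)
robot.movel([.60,.03,.32],v=.35); a,_=snap("wrist","u0")
take(1); h=draw(1)
if not h:
    p=robot.get_ee_pos(); robot.movel([p[0],p[1],.26],v=.2); robot.hold(.2)
a,_=snap("wrist","u1"); b,_=snap("scene","scu1"); print(robot.get_time_s())
cv2.imwrite("pics/z18.png",np.hstack([a[:,160:480],cv2.resize(b[120:330,180:390],(480,480))]))
E
```

```text
down [0.6885263  0.06335926 0.18735605]
w 0.04288290651305966
F [-0.2 -0.3 -3.7]
drawn hit False [0.4 0.7 0.8] [0.60845333 0.0678228  0.20289618] 74.3583
75.0917
```

View pics/z18.png

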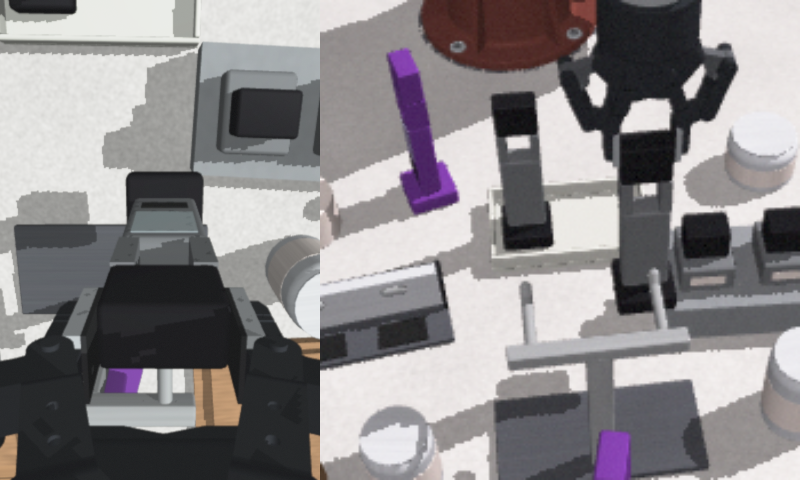

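View pics/u0.png

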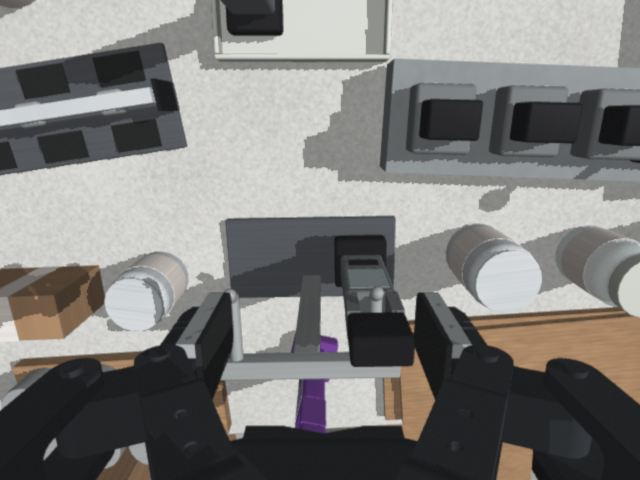

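The second scanner is off its peg and the first stands upright in the tray. Placing the second in the +y slot.

```bash
python3 - <<'E'
from h import *
x,y=.423,.066
robot.movel([x+.05,y,.26],frame=F(math.pi/2-.07),v=.25); robot.movel([x,y,.26],v=.2); robot.hold(.2)
snap("wrist","u2")
h=robot.movel([x,y,.15],v=.06,until_force=6); print(h,robot.get_ee_pos(),robot.get_contact_force(),robot.get_time_s())
snap("wrist","u3")
E
```

```text
True [0.42296278 0.06611081 0.15481422] [ 0.21652504 -0.61003566  4.60143444] 78.025
```

View pics/u3.png

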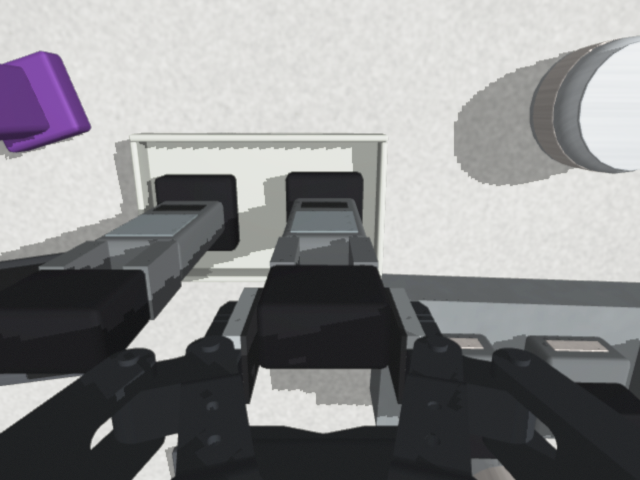

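```bash
python3 - <<'E'
from h import *
p=robot.get_ee_pos(); robot.set_gripper(.060); robot.hold(.2); robot.movel([p[0],p[1],.33],v=.15)
robot.movel([.48,.02,.36],v=.3)
robot.hold(.3); snap("wrist","f1"); snap("scene","f2")
robot.move_to([.45,-.35,.36],F(math.pi/2-.07)); robot.hold(.3); snap("top","f3"); print(robot.get_time_s())
E
```

```text
82.4667
```

View pics/f1.png

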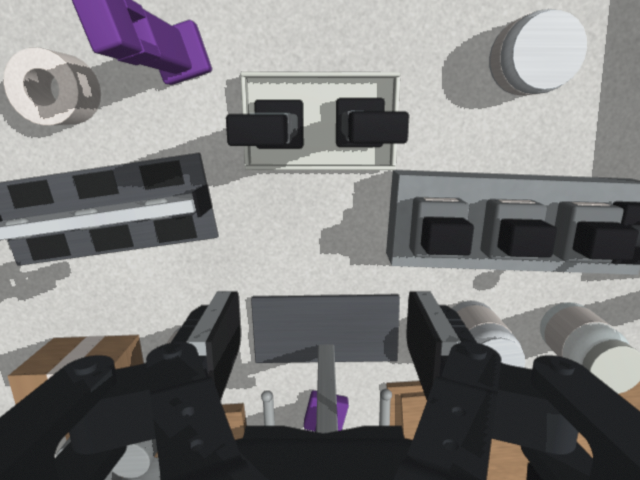

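View pics/f2.png

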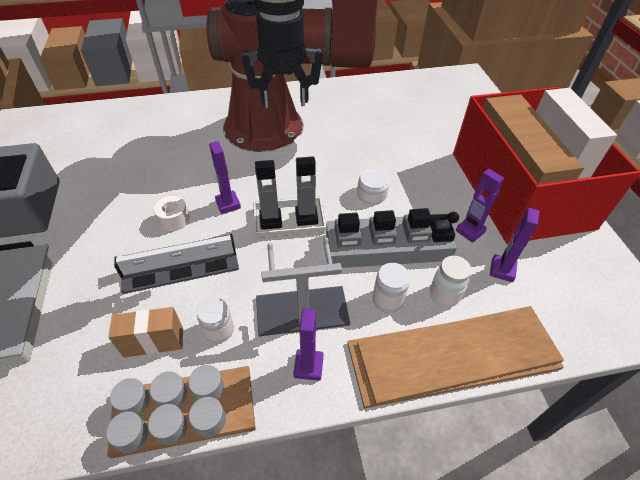

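View pics/f3.png

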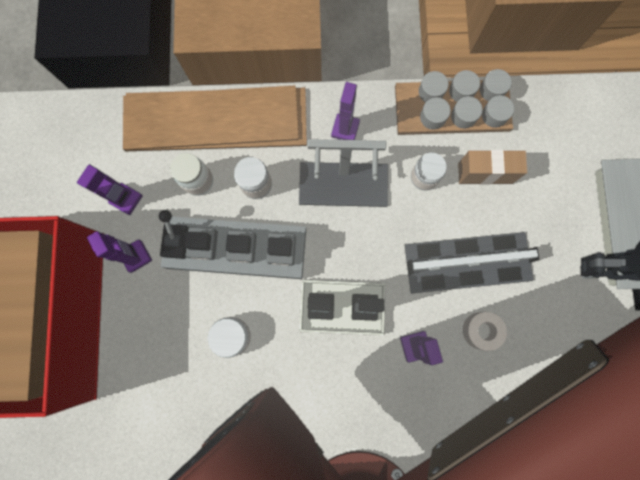

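```bash
python3 - <<'E'
from h import *
_,s=load("f2");_,t=load("f3")
X=tri(s,(453,217),t,(165,216)); print("ball",X); ux=np.array([math.cos(BY),math.sin(BY)]); x=(X[:2]-np.array(BAY[1]))@ux
print("lever angle from off",math.asin(np.clip(x/.08,-1,1))+.5)
_,c=load("f1")
P=p2w(c,[(279,124),(362,122)],.027); tr=p2w(c,[(241,73),(399,75),(393,170),(245,166)],.025); print("feet",P.round(3),"tray ctr",tr.mean(0).round(3))
tz,_=load("f3"); cv2.imwrite("pics/z19.png",cv2.resize(tz[200:340,140:400],None,fx=3,fy=3,interpolation=cv2.INTER_CUBIC))
E
```

```text
ball [0.60459792 0.37015124 0.1405118 ]
lever angle from off 0.9916431793948455
feet [[ 0.419 -0.027  0.027]
 [ 0.423  0.069  0.027]] tray ctr [0.42  0.02  0.025]
```

View pics/z19.png

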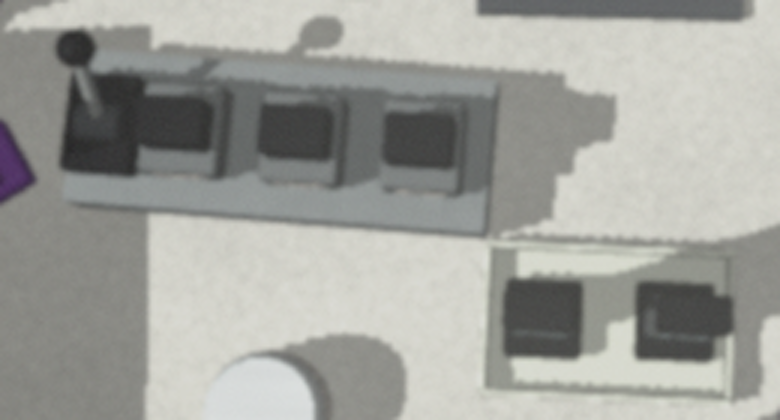

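```bash
python3 - <<'E'
from h import *
print(robot.get_contact_force()); robot.close_job(); print(robot.get_time_s())
E
```

```text
[-0.59447608 -0.11666177  0.69512856]
the job is handed in; nothing more can be done
the job is handed in; nothing more can be done
```

I finished the whole job and handed it in at about 83 s of the 192 s allowed. No verdict was reported.

- **Packs:** All three came off the rail and went into a bay each. Contact came at TCP z 0.089–0.0894 (0.088 predicted for fully home). The pictures show the bodies down on the box top. I did not measure each pack's height separately.
- **Switch:** I threw it after all three packs were in. The first push missed because the shut fingertips sit higher than the nominal tool point, so they passed over the ball. A second, higher push only touched the top of the ball. A lower push then took it to its stop, and a two-view measurement gives 0.99 rad.
- **Tray:** It had been knocked a few centimetres toward the robot before I placed anything. I re-measured it and placed to the new position.
- **Scanners:** Both stand upright on the tray floor. Measured against the tray centre along the tray's length, they sit at about -47 and +49 mm, where the limit is ±75 mm.
- **Bystanders and robot:** The cans, jar, carton and label roll look unmoved in the last pictures. The arm was clear of everything, with a residual tool force under 1 N.

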